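# Raise the filling cabinet's window to its pointer

## Task

Push the filling cabinet's leaning window up from beneath its metal lip, smoothly and with the fingers only, until the lip is level with the pointer clamped on the side rail, then let go and leave it there. Push only on the lip: do not pinch it, and do not touch the pane or the sloping cover above the lip. Leave the pointer, the bottles and the jar as they are.

Things in the scene. Friction and masses are not known exactly. Their poses are not given: they have to be found in the camera images.
- cabinet: Fixed open frame of dark slotted steel, clear sides, 460 mm wide, 366 high, 310 deep. Origin on the work surface, middle of its front foot; x into the cabinet, y left, z up. White front board, 60 mm high, at x = 6 mm; front posts at y = +-212 mm reach x = -7 mm. Above the board a clear window leans back 35 deg from vertical and slides along (sin 35, 0, cos 35) of these axes. Place and yaw vary.
- sash (a joint): How far the window has been slid up its slope, m: 0 shut (down on the front board), 0.21 at its upper stop. A counterweight balances it: it stays where it is left. Its slide has a dry friction of about 4 N and slight damping (8 N per m/s), so a slow push of 4 to 8 N moves it.
- lip_edge (a point): Middle of the outer edge, at half thickness, of the lip, the only part to push: an aluminium ledge along the window's foot, 376 mm wide, 10 thick, square to the pane, sticking out 45 mm along (-cos 35, 0, sin 35) of the cabinet's axes. Window shut: 34 mm in front of the cabinet's origin, 90 mm up. Axes: x in towards the pane, y along the lip, z up the slope. Free space before and below its middle.
- pane_middle (a point): Middle of the outer face of the window's clear pane (360 mm by 200 mm up the slope), 120 mm up the slope from the lip's underside. Pane, aluminium frame and top rail, and the thin sloping cover that joins the lip's outer edge to the pane from above, are not to be touched. Axes as lip_edge.
- mark (a point): Height mark: outer end, on the centre line, of the pointer, a dark steel finger 12 mm wide, 20 mm high, on a clamp with a black knob on the left (+y) side rail, just beyond the lip's end; sticks out as far as the lip. 196 mm left of the cabinet's middle. Axes as lip_edge, which is level with the pointer at z = 0 in this frame. Starts 40 to 190 mm above the lip, below the window's upper stop.
- amber_bottle: Loose amber bottle with a white cap, 54 mm across, 125 mm high, standing in front of the window near one end of the lip; origin at the centre of its underside. To be left alone.
- clear_bottle: Loose clear bottle with a red cap, 60 mm across, 150 mm high, standing in front of the window near one end of the lip; origin at the centre of its underside. To be left alone.
- white_jar: Loose white jar, 52 mm across, 75 mm high, standing at one side nearer the robot; origin at the centre of its underside. To be left alone.

How it is judged:
On the way:
1. the fingers push the lip and the window slides up (contact force between the fingers and sash_c0 above 0.5 N and velocity of joint sash above 0.003 m/s), for 0.1 s.
At the end, for the whole second after the job is handed in: The window is at rest with its lip level with the pointer within 10 mm along the slope (half the pointer's height either way), the pointer has not been shifted (6 mm), and both bottles and the jar stand upright within 30 mm of where they were (z of lip_edge in the frame of mark between -0.01 and 0.01 m and velocity of joint sash between -0.005 and 0.005 m/s and distance of mark from where it was at the start of the episode below 0.006 m and distance of each of amber_bottle, clear_bottle, white_jar from where it was at the start of the episode below 0.03 m and angle between each of amber_bottle, clear_bottle, white_jar's own z axis and vertical below 0.2 rad); the robot touches nothing.
It fails at once if the pane or the cover above the lip is touched or pinched against (over 1.5 N) (contact force between any of the fingers, the arm and sash_c1 above 1.5 N or contact force between any of the fingers, the arm and sash_c2 above 1.5 N or contact force between any of the fingers, the arm and sash_c3 above 1.5 N or contact force between any of the fingers, the arm and sash_c4 above 1.5 N or contact force between any of the fingers, the arm and sash_c5 above 1.5 N).
It fails at once if the window is flung up or dropped (faster than 0.4 m/s) (velocity of joint sash above 0.4 m/s or velocity of joint sash below -0.4 m/s).
It fails at once if the pointer is pushed out of place (over 6 mm) (distance of mark from where it was at the start of the episode above 0.006 m).
It fails at once if a bottle or the jar is knocked over, lifted, or moved over 30 mm (distance of any of amber_bottle, clear_bottle, white_jar from where it was at the start of the episode above 0.03 m or angle between any of amber_bottle, clear_bottle, white_jar's own z axis and vertical above 0.3 rad).
It also fails if it takes over 35 s, if anything falls off the work surface, if the arm or the gripper's body presses on something with over 40 N, if the wrist force passes 120 N, or if a joint passes its speed limit or range.

## Robot

A 7-joint arm with a two-finger parallel gripper is mounted at the origin on the work surface. World frame = base frame: x ahead of the robot, y to its left, z up, the work surface at z = 0. Lengths are in m, angles in rad, forces in N, time in s.
With the tool pointing down it reaches from about 0.4 to 0.875 m from the base axis. Payload 6.5 kg.
Tool frame: the origin (TCP) lies on the front face of the gripper's body, between the roots of the fingers; the fingertips stand bot.tip_extent ahead of it and the grasp point (between the pads) lies 54 mm ahead of it (bot.tip_extent is the distance from the TCP to the fingertips, in m); z points along the fingers, y is the line along which they close (so a half turn about z gives the same grasp; the last joint's range is limited). The gripper opens to 85 mm and grips with 20 to 120 N. Pads are 22 mm wide; open, the fingers measure 114 mm over their backs; the gripper's body (76 mm by 85 mm) begins 54 mm behind the grasp point. The pads swing forward as they close: fully open they stand 13 mm farther back than shut.
Start: joints at [1.115, 0.536, -0.004, 1.538, 0.003, 1.067, -0.071], TCP at [0.247, -0.601, 0.304] pointing down, gripper open.
Joint ranges: [-2.7, 2.7], [-0.37, 2.16], [-1.27, 1.26], [0.24, 2.4], [-1.31, 4.45], [0.19, 1.91], [-2.76, 2.76]. Speed limits (rad/s): [2.39, 2.39, 3.14, 3.14, 3.14, 3.14, 3.14].

## Interface

Orientations are given as a unit quaternion [x, y, z, w].
In Python, from rig import bot, vision gives the robot as it stands.
- The arm moves only by the tool servo_tool, never from a script. Its argument "steps" is a list that holds one entry, the list of rows, each a list of 5 numbers: the shift along the tool's x, y, z in m, then the turn about the tool's z in rad, then the closure, from 0 (fully open) to 1 (shut). In form: [[[x, y, z, twist, grip], ...]]. A call has 1 to 20 rows; each row is the pose to reach, as a shift and turn from the pose commanded when the call began, along the tool's axes at that moment; what a row does not reach only later rows make up. A row lasts 1/8 s, in which the tool goes at most 62.5 mm and 10.7 degrees, less where a joint would pass 70% of its speed; a pose out of reach is approached as far as the arm can. A call with a gripper value outside its range is refused whole. The fingers move at their own pace and stop on an object; the grip force is fixed at half the most. Time passes only in rows, so rows that repeat a pose let the fingers close. It gives the time, the measured TCP pose, the force, the opening and the grip force at its end, in the units of the state.
- bot.read_state(): the state, without advancing time (a new reading comes with each control period).
- vision.get_image(name): name is "side" or "top" or "wrist"; returns the picture (480x640x3 uint8, red, green, blue); there is no depth.
- vision.camera_model(name): a dict with "intrinsics" (3x3 intrinsics, pixels), "cam_to_world" (4x4, takes a point from camera to world coordinates); the wrist camera has in their place "tool_from_camera" (4x4, takes a point from camera to tool coordinates, whose origin is the TCP and whose axes are the flange's). Camera axes: x right, y down, z forward; pixel columns grow to the right and rows downward; lengths in m; the calibration is good to about 2 mm. A picture is of the moment at which its call begins: read the wrist's pose just before it. camera_model takes no time and is no camera call.
- bot.job_done(): hands the job in; it is judged then, once.
The state is a dict: "t": time; "joints": joint angles; "qvel": joint speeds; "joint_torque": joint torques, N m; "position": TCP position; "ee_rot": TCP orientation; "ft_force": force on the tool from outside, world axes, zero at the start; "wrist_torque": the same for the moment, N m; "grip_width": finger opening in m; "grip_force": force on a finger pad.
Only numpy, scipy, OpenCV 4.12 (cv2) and the standard library are available. Lean on these libraries where they do the work, as an engineer would, in place of code of your own. Each camera call takes 0.05 s, during which the arm holds its last target. There are 200 camera calls.

## Working session

There is one attempt and no reset: what is moved stays moved. The work goes in short steps, Python scripts to look and compute and a tool call to move; the robot and the scene stay as the last step left them, time stands still between calls to the robot, and variables do not carry over. Pictures are saved under pics/ and viewed, at most 10 in all, crops included, and the job is handed in when it is done.

Besides the shell and the picture viewer there is one more tool, called after "Request:" as a command line: name --argument value ..., lists and objects as JSON in quotes. servo_tool: Moves the arm, as the interface text tells. Its arguments: {"type":"object","properties":{"steps":{"type":"array"}},"required":["steps"]}

```bash
mkdir -p pics; python3 - <<'E'
from rig import bot, vision
import cv2, numpy as np
print(bot.read_state()); print(bot.tip_extent)
for n in("side","top"):
    im=vision.get_image(n); cv2.imwrite(f"pics/{n}0.png",im[:,:,::-1])
for n in("side","top","wrist"):
    m=vision.camera_model(n); print(n,{k:np.round(v,4).tolist() for k,v in m.items()})
E
```

```text
{'t': 0.0, 'joints': array([ 1.11484452,  0.53717393, -0.00445426,  1.53886606,  0.00259761,
        1.06730962, -0.07122951]), 'qvel': array([-6.27824818e-04,  3.84280256e-04,  3.85910489e-04, -5.93048607e-04,
       -3.44012942e-04,  1.99898093e-03, -8.36472022e-06]), 'joint_torque': array([ 5.35891631e-04, -5.83398628e+01,  1.04835056e+00, -2.59108633e+01,
        1.22371639e-02,  9.41595063e-03, -1.78321119e-05]), 'position': array([ 0.24678084, -0.60078279,  0.30301056]), 'ee_rot': array([ 9.81066036e-01,  1.93671543e-01, -2.27276720e-04, -8.45573769e-04]), 'ft_force': array([ 0.69784038, -0.1451763 , -0.01450234]), 'wrist_torque': array([-0.02456074,  0.00966904,  0.03039468]), 'grip_force': 0.0, 'grip_width': 0.08558194152422613}
0.0726
side {'intrinsics': [[613.3687, 0.0, 328.1976], [0.0, 613.3687, 244.8488], [0.0, 0.0, 1.0]], 'cam_to_world': [[-0.9528, -0.1909, 0.2363, 0.1252], [-0.3034, 0.5628, -0.7689, 1.0476], [0.0138, -0.8042, -0.5942, 0.9024], [0.0, 0.0, 0.0, 1.0]]}
top {'intrinsics': [[478.7645, 0.0, 318.8462], [0.0, 478.7645, 245.5004], [0.0, 0.0, 1.0]], 'cam_to_world': [[-0.0086, -0.9931, 0.1171, 0.3529], [-0.9993, 0.0126, 0.034, -0.0244], [-0.0352, -0.1168, -0.9925, 1.1383], [0.0, 0.0, 0.0, 1.0]]}
wrist {'intrinsics': [[428.6561, 0.0, 317.7594], [0.0, 428.6561, 241.2399], [0.0, 0.0, 1.0]], 'tool_from_camera': [[-0.0008, -0.9566, -0.2915, 0.0736], [1.0, -0.0009, 0.0002, 0.0], [-0.0005, -0.2915, 0.9566, -0.0692], [0.0, 0.0, 0.0, 1.0]]}
```

View pics/side0.png

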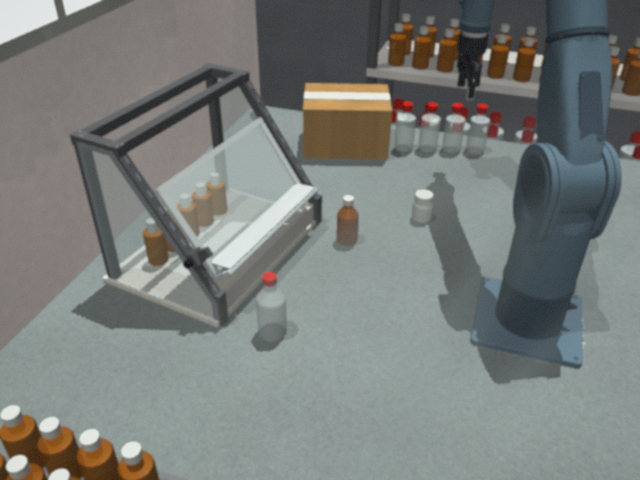

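View pics/top0.png

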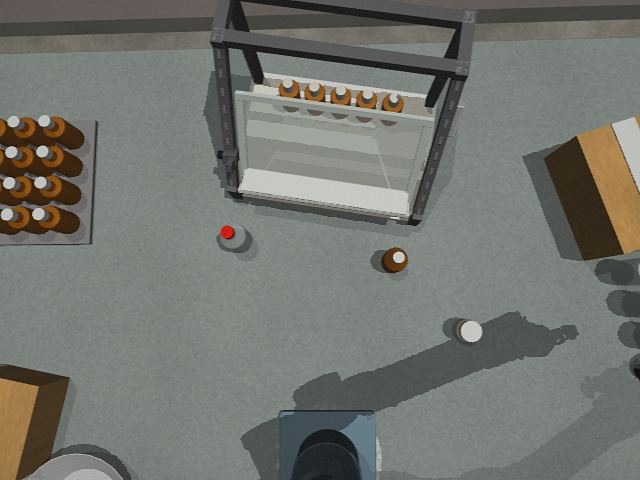

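The side view shows the cabinet with the lip at about (215,265)–(315,188), and the clamp near (198,257). The top view shows the lip at about (240,190)–(410,212), the clear bottle at (232,237), the amber bottle at (396,260) and the jar at (470,331). I'll zoom in on both.

```bash
python3 - <<'E'
import cv2
a=cv2.imread("pics/side0.png")[170:330,170:340]; cv2.imwrite("pics/sc.png",cv2.resize(a,None,fx=3.5,fy=3.5,interpolation=cv2.INTER_CUBIC))
a=cv2.imread("pics/top0.png")[130:240,200:460]; cv2.imwrite("pics/tc.png",cv2.resize(a,None,fx=3,fy=3,interpolation=cv2.INTER_CUBIC))
E
```

```text
(no output)
```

View pics/sc.png

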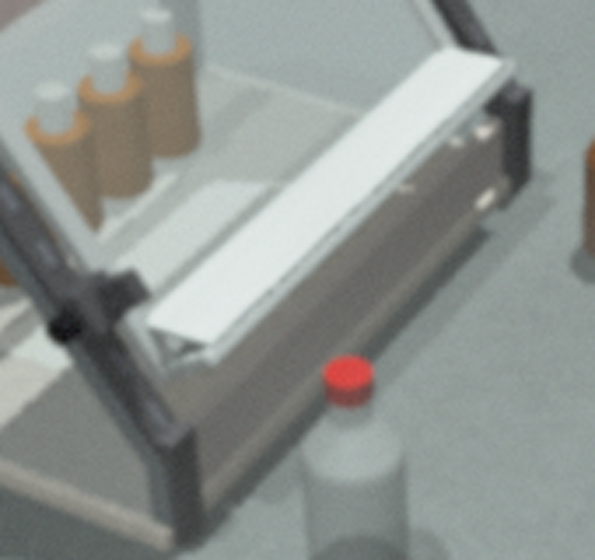

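View pics/tc.png

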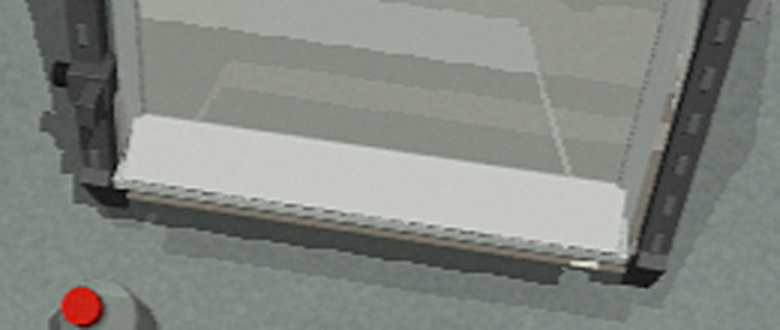

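The crops show these features (full-image pixels). Side: lip ends near (230,272) and (316.6,188.9), pointer tip near (209,254), left foot corner near (221.4,326.6). Top: lip ends near (240.7,192.3) and (409,216), pointer tip near (229,169), right foot corner near (417.3,225.7). Next I fit the cabinet pose, the sash and the mark together.

```bash
cat > h.py <<'E'
import numpy as np, cv2
from rig import bot, vision
S,C=np.sin(np.radians(35)),np.cos(np.radians(35))
def proj(n,P):
    m=vision.camera_model(n); T=np.linalg.inv(m["cam_to_world"]); q=T[:3,:3]@P+T[:3,3]; u=m["intrinsics"]@q; return u[:2]/u[2]
def world(p,c):
    x,y,a=p[:3]; c=np.asarray(c,float); return np.array([x+np.cos(a)*c[0]-np.sin(a)*c[1],y+np.sin(a)*c[0]+np.cos(a)*c[1],c[2]])
def lip(s,y): return [-.034+s*S,y,.090+s*C]
E
python3 - <<'E'
from h import *
from scipy.optimize import least_squares
obs=[("side",lambda p:lip(p[3],.188),(230,272)),("side",lambda p:lip(p[3],-.188),(316.6,188.9)),
("top",lambda p:lip(p[3],.188),(240.7,192.3)),("top",lambda p:lip(p[3],-.188),(409,216)),
("side",lambda p:lip(p[4],.196),(208.6,253.7)),("top",lambda p:lip(p[4],.196),(229,169.3)),
("side",lambda p:[-.007,.23,0],(221.4,326.6)),("top",lambda p:[-.007,-.23,0],(417.3,225.7))]
f=lambda p:np.concatenate([proj(n,world(p,g(p)))-o for n,g,o in obs])
r=least_squares(f,[.5,0,0,.0,.1],loss="soft_l1")
print(r.x.round(4),f(r.x).reshape(-1,2).round(1).tolist()); np.save("p.npy",r.x)
p=r.x
print("lip mid",world(p,lip(p[3],0)),"final",world(p,lip(p[4],0)))
for n,uv,h in[("top",(228,232),.15),("top",(399,257),.125),("top",(470,331),.075)]:
    m=vision.camera_model(n);T=m["cam_to_world"];d=T[:3,:3]@np.linalg.inv(m["intrinsics"])@[*uv,1];o=T[:3,3];print((o+d*(h-o[2])/d[2]).round(3))
st=bot.read_state()
from scipy.spatial.transform import Rotation as R
M=R.from_quat(st["ee_rot"]).as_matrix();print(M.round(3))
E
```

```text
[ 0.5775  0.002  -0.1624  0.036   0.0957] [[-0.0, 1.2], [0.5, -1.1], [-4.2, -1.0], [-1.0, 0.2], [2.7, -2.5], [1.7, 0.2], [-0.7, 1.5], [1.1, -0.7]]
lip mid [0.56435233 0.00419182 0.11949673] final [ 0.59812014 -0.00133996  0.16836497]
[0.5  0.2  0.15]
[ 0.446 -0.159  0.125]
[ 0.288 -0.314  0.075]
[[ 0.925  0.38  -0.001]
 [ 0.38  -0.925  0.001]
 [-0.    -0.002 -1.   ]]
```

Request:
servo_tool --steps '[[[0.02,-0.02,0,0.05,1],[0.05,-0.05,0,0.1,1],[0.085,-0.09,0,0.15,1],[0.125,-0.13,0,0.2,1],[0.165,-0.17,0,0.25,1],[0.205,-0.215,0,0.3,1],[0.245,-0.255,0,0.35,1],[0.285,-0.3,0,0.4,1],[0.325,-0.34,0,0.45,1],[0.365,-0.38,0,0.5,1],[0.4,-0.42,0,0.552,1],[0.43,-0.45,0,0.552,1],[0.45,-0.47,0,0.552,1],[0.458,-0.479,0,0.552,1],[0.458,-0.479,0,0.552,1],[0.458,-0.479,0,0.552,1]]]'

```text
t: 2.1
position: [0.4882, 0.0144, 0.3037]
ee_rot: [0.997, -0.082, -0.0, 0.0]
ft_force: [-1.1, -0.0, -0.0]
grip_width: -0.0001
grip_force: 0.0
```

```bash
python3 - <<'E'
from h import *
s=bot.read_state(); print(s["t"],s["position"],s["ee_rot"],s["ft_force"],s["joints"].round(2))
cv2.imwrite("pics/w1.png",vision.get_image("wrist")[:,:,::-1])
E
```

```text
2.1 [0.48815361 0.01436157 0.30372637] [ 9.96633998e-01 -8.19780591e-02 -3.04379327e-04  4.22283100e-04] [-1.057922   -0.04104707 -0.00738487] [ 0.09  0.28 -0.25  1.94  0.09  0.93 -1.94]
```

View pics/w1.png

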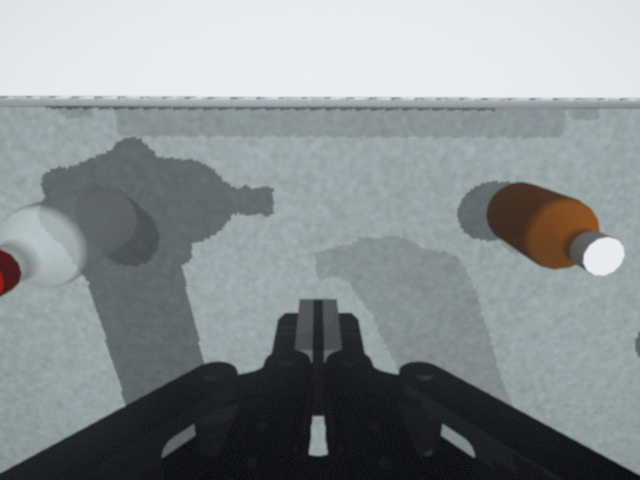

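The wrist view shows the lip's outer edge as a level strip: the upper corner at row 97 and the lower corner at about row 107, at column 320. The yaw therefore matches. The bottles are clear to both sides.

```bash
cat >> h.py <<'E'
from scipy.spatial.transform import Rotation as R
def wproj(st,P):
    m=vision.camera_model("wrist"); q=R.from_quat(st["ee_rot"]).as_matrix().T@(P-st["position"])
    T=np.linalg.inv(m["tool_from_camera"]); q=T[:3,:3]@q+T[:3,3]; u=m["intrinsics"]@q; return u[:2]/u[2]
E
python3 - <<'E'
from h import *
p=np.load("p.npy"); s=bot.read_state()
for y in(-.12,0,.12):
  for t in(-.005,.005): print(y,t,wproj(s,world(p,lip(p[3]+t,y))).round(1))
q=p.copy();
for d in (.0,.01): print(d,[wproj(s,world(p+np.array([d if i==k else 0 for i in range(5)]),lip(p[3]+(d if k==3 else 0),0)))[1].round(1) for k in(0,3)])
s0=s["position"]; print(np.linalg.inv(np.array([[np.cos(p[2]),-np.sin(p[2])],[np.sin(p[2]),np.cos(p[2])]]))@(s0[:2]-p[:2]))
E
```

```text
-0.12 -0.005 [521.3 109.5]
-0.12 0.005 [529.5  98.6]
0 -0.005 [312.4 110.1]
0 0.005 [312.2  99.3]
0.12 -0.005 [103.6 110.7]
0.12 0.005 [95.  99.9]
0.0 [np.float64(104.8), np.float64(104.8)]
0.01 [np.float64(86.2), np.float64(93.5)]
[-0.0901528  -0.00226252]
```

Request:
servo_tool --steps '[[[0,0,0.02,0,1],[0,0,0.05,0,1],[0,0,0.085,0,1],[0,0,0.115,0,1],[0,0,0.13,0,1],[0.005,0,0.136,0,1],[0.02,0,0.136,0,1],[0.035,0,0.136,0,1],[0.045,0,0.136,0,1],[0.05,0,0.136,0,1],[0.05,0,0.136,0,1],[0.05,0,0.136,0,1]]]'

```text
t: 3.65
position: [0.5375, 0.0079, 0.1678]
ee_rot: [0.997, -0.081, -0.0, 0.0]
ft_force: [-0.1, 0.3, 0.5]
grip_width: -0.0001
grip_force: 0.0
```

```bash
python3 - <<'E'
from h import *
s=bot.read_state(); print(s["t"],s["position"],s["ft_force"])
w=vision.get_image("wrist"); a=vision.get_image("side")
a=cv2.resize(a[170:330,170:340],None,fx=3,fy=3,interpolation=cv2.INTER_CUBIC)
w=cv2.resize(w[:400,160:480],None,fx=.9,fy=1.2)
cv2.imwrite("pics/w2.png",np.hstack([a,w])[:,:,::-1])
E
```

```text
3.65 [0.53748535 0.00789047 0.16779461] [-0.11135557  0.31295434  0.49319235]
```

View pics/w2.png

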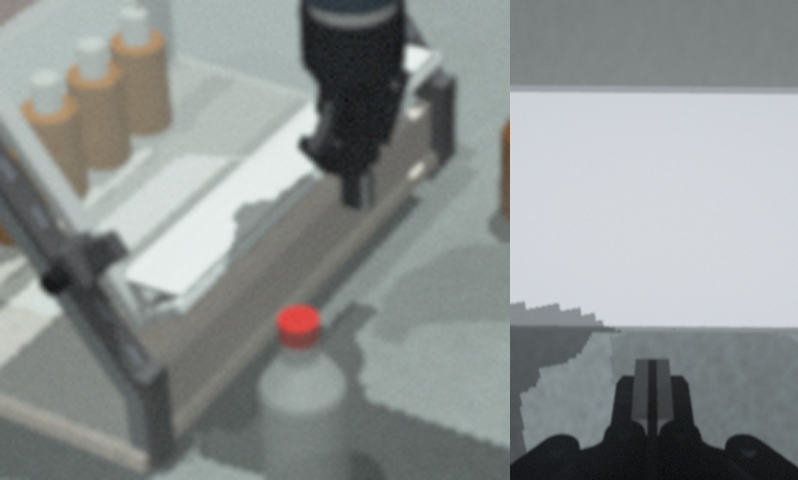

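The fingers are just in front of the lip's middle with about 14 mm to go. The cover lies nearly flat, so there is plenty of clearance above it. I'll push slowly along the slope.

Request:
servo_tool --steps '[[[0.007,0,0,0,1],[0.011,0,0,0,1],[0.0135,0,0,0,1],[0.0155,0,-0.002,0,1],[0.0175,0,-0.005,0,1],[0.0195,0,-0.008,0,1],[0.0215,0,-0.011,0,1],[0.0235,0,-0.014,0,1],[0.0255,0,-0.017,0,1],[0.0275,0,-0.02,0,1],[0.0295,0,-0.023,0,1],[0.0315,0,-0.026,0,1],[0.0335,0,-0.029,0,1],[0.0355,0,-0.032,0,1],[0.0375,0,-0.035,0,1],[0.0395,0,-0.038,0,1],[0.041,0,-0.04,0,1],[0.041,0,-0.04,0,1]]]'

```text
t: 6.0
position: [0.5787, 0.0009, 0.2083]
ee_rot: [0.997, -0.081, 0.0, 0.0]
ft_force: [-5.8, -1.6, 0.6]
grip_width: -0.0001
grip_force: 2.5
```

```bash
python3 - <<'E'
from h import *
s=bot.read_state(); print(s["t"],s["position"],s["ft_force"])
a=vision.get_image("side");cv2.imwrite("pics/s3.png",a[:,:,::-1]); b=vision.get_image("top");cv2.imwrite("pics/t3.png",b[:,:,::-1])
a=cv2.resize(a[190:300,180:280],None,fx=5,fy=5,interpolation=cv2.INTER_CUBIC)
b=cv2.resize(b[140:232,210:256],None,fx=6,fy=5.979,interpolation=cv2.INTER_CUBIC)
b=cv2.resize(b,(276,550))
cv2.imwrite("pics/c3.png",np.hstack([a,b])[:,:,::-1])
E
```

```text
6.0 [0.57873497 0.00093071 0.20832293] [-5.80065197 -1.60392852  0.59516602]
```

View pics/c3.png

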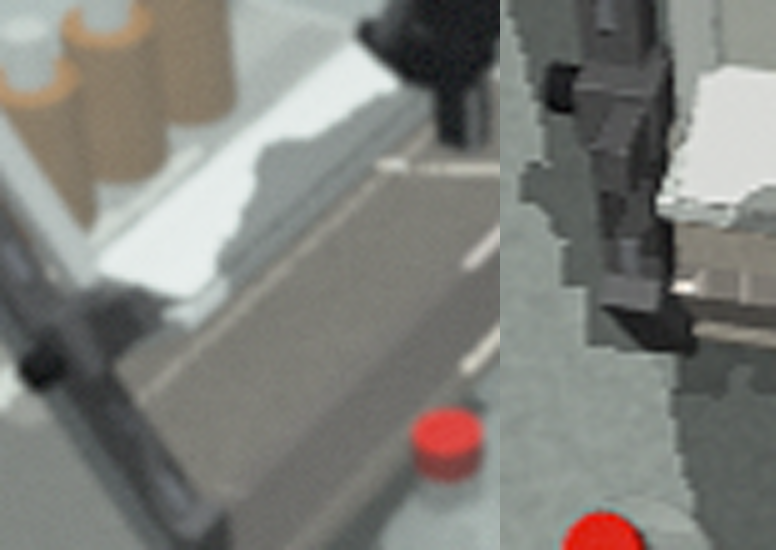

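The window has moved. In the side crop the lip's left end is at about (205,305), beside the pointer at about (130,310). In the top crop the pointer tip is at about (610,160) and the lip edge at about (690,210). I'll overlay the model to compare them precisely.

```bash
python3 - <<'E'
from h import *
p=np.load("p.npy"); s=bot.read_state()
c,d=np.cos(p[2]),np.sin(p[2]); v=s["position"][:2]-p[:2]; xc=c*v[0]+d*v[1]
sash=(xc+.011+.003+.034-.0015)/S; print("xc",xc,"sash",sash,"mark",p[4])
out=[]
for n,(x0,x1,y0,y1),k in(("side",(190,240,225,275),8),("top",(215,265,150,200),8)):
    a=cv2.imread(f"pics/{n[0]}3.png")[y0:y1,x0:x1]; a=cv2.resize(a,None,fx=k,fy=k,interpolation=cv2.INTER_CUBIC)
    def draw(P,col): 
        q=np.array([(proj(n,world(p,u))-[x0,y0]+.5)*k for u in P]).astype(int); cv2.polylines(a,[q],False,col,1)
    draw([lip(sash-.005,0),lip(sash-.005,.188),lip(sash+.005,.188),lip(sash+.005,0)],(0,255,0))
    for m,col in((p[4]-.01,(255,0,0)),(p[4],(0,0,255)),(p[4]+.01,(0,255,255))): draw([lip(m,.202),lip(m,.19)],col)
    out.append(a)
cv2.imwrite("pics/o3.png",np.hstack(out))
E
```

```text
xc 0.0013714823902442213 sash 0.08346138257490311 mark 0.09566596445826288
```

View pics/o3.png

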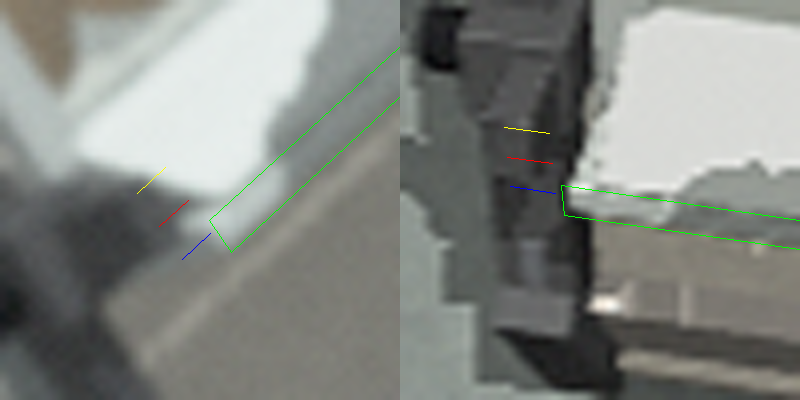

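Lip and pointer agree with the model. About 10–12 mm remains, so I'll nudge another 9 mm up the slope.

Request:
servo_tool --steps '[[[0.001,0,-0.0015,0,1],[0.0025,0,-0.0035,0,1],[0.004,0,-0.0055,0,1],[0.005,0,-0.0075,0,1],[0.0052,0,-0.0075,0,1],[0.0052,0,-0.0075,0,1],[0.0052,0,-0.0075,0,1]]]'

```text
t: 6.98
position: [0.5839, 0.0001, 0.2158]
ee_rot: [0.997, -0.081, 0.0, 0.0]
ft_force: [-4.6, -0.5, 1.3]
grip_width: 0.0001
grip_force: 2.4
```

```bash
python3 - <<'E'
from h import *
p=np.load("p.npy"); s=bot.read_state(); print(s["t"],s["position"],s["ft_force"])
c,d=np.cos(p[2]),np.sin(p[2]); v=s["position"][:2]-p[:2]; xc=c*v[0]+d*v[1]
sash=(xc+.0465)/S; print("sash",sash)
out=[]
for n,(x0,x1,y0,y1) in(("side",(190,240,225,275)),("top",(215,265,150,200))):
    k=8; a=np.mean([vision.get_image(n)[y0:y1,x0:x1,::-1] for _ in range(4)],0).astype(np.uint8); a=cv2.resize(a,None,fx=k,fy=k,interpolation=cv2.INTER_CUBIC)
    a=cv2.convertScaleAbs(a,alpha=1.3)
    for y in(.188,.19): 
        for m in (p[4]-.01,p[4],p[4]+.01):
            q=((proj(n,world(p,lip(m,y)))-[x0,y0]+.5)*k).astype(int); cv2.circle(a,tuple(map(int,q)),2,(0,0,255),-1)
    out.append(a)
cv2.imwrite("pics/o4.png",np.hstack(out))
E
```

```text
6.975 [5.83871497e-01 1.05006555e-04 2.15792141e-01] [-4.62823248 -0.50504609  1.33641073]
sash 0.09253679902239295
```

View pics/o4.png

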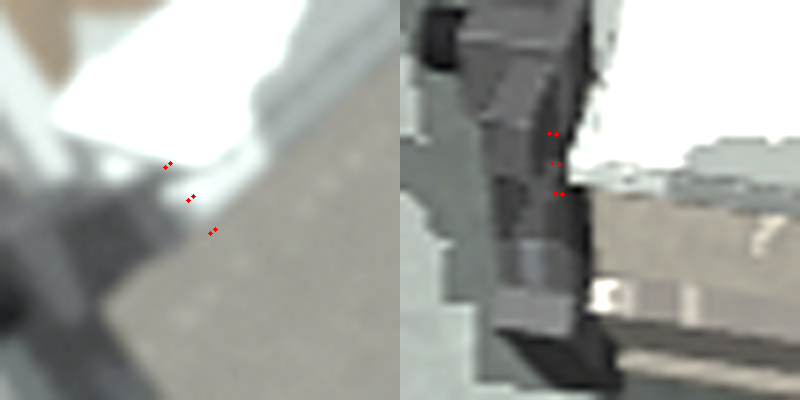

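Lip and pointer now look nearly level. The estimates put the lip between 1 mm high and 5 mm low, so I'll push 2 mm more and then back straight off.

Request:
servo_tool --steps '[[[0.0006,0,-0.0008,0,1],[0.0012,0,-0.0016,0,1],[0.0012,0,-0.0016,0,1],[0.0012,0,-0.0016,0,1],[-0.003,0,-0.0016,0,1],[-0.01,0,-0.0016,0,1],[-0.03,0,-0.0016,0,1],[-0.06,0,-0.0016,0,1],[-0.09,0,-0.0016,0,1],[-0.11,0,-0.0016,0,1],[-0.12,0,-0.0016,0,1],[-0.12,0,-0.0016,0,1],[-0.12,0,-0.0016,0,1]]]'

```text
t: 9.0
position: [0.4662, 0.0197, 0.2172]
ee_rot: [0.997, -0.081, 0.001, -0.0]
ft_force: [0.4, -0.2, 0.4]
grip_width: -0.0001
grip_force: 0.0
```

```bash
python3 - <<'E'
from h import *
s=bot.read_state(); print(s["t"],s["position"],s["ft_force"])
out=[]
for n,(x0,x1,y0,y1) in(("side",(185,245,220,280)),("top",(210,270,140,200))):
    k=400/60; a=np.mean([vision.get_image(n)[y0:y1,x0:x1,::-1] for _ in range(8)],0); a=cv2.resize(a,(400,400),interpolation=cv2.INTER_LANCZOS4)
    out.append((np.clip(a/255,0,1)**.6*255).astype(np.uint8))
cv2.imwrite("pics/o5.png",np.hstack(out))
E
```

```text
9.0 [0.46616996 0.01969382 0.21722189] [ 0.35659218 -0.2344911   0.39350923]
```

View pics/o5.png

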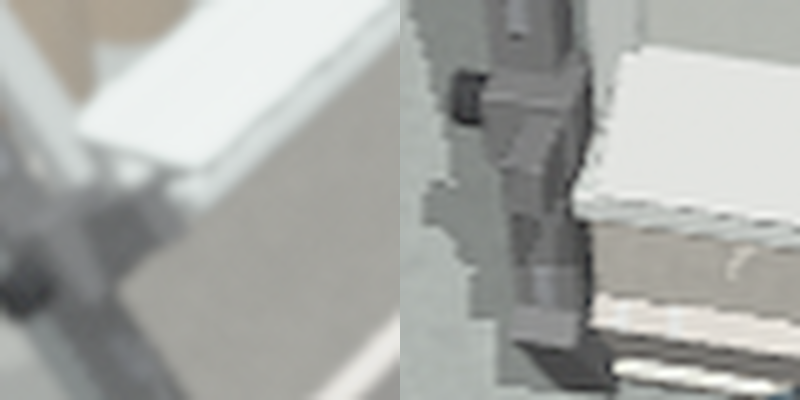

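The side crop shows the lip end at about (190,192), against the pointer tip at about (175,205). The top crop shows the lip edge at about (577,211), against the pointer centre level at about 201. That leaves the lip within about 4 mm of level, and the gripper is clear, so I'm handing in.

```bash
python3 -c "
from rig import bot
print(bot.job_done())"
```

```text
the job is handed in; nothing more can be done
None
```

I pushed the window up from under its lip until the lip was level with the pointer, to within about 4 mm by the camera images (10 mm allowed). I then backed the fingers off and handed the job in at about 10 s; no verdict was shown.

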